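Start and screw down the blue lid of a parts jar

TASK

The blue lid sits loose on its glass parts jar, standing high because its lugs rest on top of the jar's threads. Turn it backward (counter-clockwise seen from above) until it drops at the thread start, its white line near the jar's orange mark, and let it go fully down; then screw it forward (clockwise) to the stop, so that its white line meets the jar's white mark, and let go.

Things in the scene. Friction and masses are not known exactly. Their poses are not given: they have to be found in the camera images.
- lid_center (a point): Centre, half-way up, of the loose round blue lid (59 mm across, 30 mm high, 60 g, white line on top and side; solid disc in its upper 14 mm, 57 mm skirt below); z up, x toward its white line. It lies 22.5 mm above the jar marks while the lid rests level on the threads, 15 mm above them when fully down. A like jar with a green lid is shut already and not part of the job
- lid_mark (a point): The white line of the blue lid at its rim, 29.5 mm from the lid's axis, at the height of the lid's centre
- shut_mark (a point): The jar's white mark: 29.5 mm out from the jar's axis, 54 mm above the bench, x pointing outward, z up. The glass jar, 60 mm across, is fixed in an black foot (84 mm across, 22 mm high, white and orange lines on it) and cannot turn. Screwed home, the lid is against a solid stop with its white line at this mark, about 60 degrees clockwise of the thread start, fully down all the way
- start_mark (a point): The jar's orange mark, same radius and height, 60 degrees counter-clockwise (from above) of the white one. With the lid's white line within 15 degrees of it the lugs are in the gaps of the three threads and the lid goes down 7.5 mm: by its own weight if let go, or lowered in the grip. At first the lid's line is 40 to 80 degrees clockwise of this mark

How it is judged:
By the outcome, as a careful person would: the job done as asked, in the order asked, and still so for the second after the job is handed in, with the robot touching nothing.
It also fails if it takes over 35 s, if anything falls off the work surface, if the arm or the gripper's body presses on something with over 40 N, if the wrist force passes 120 N, or if a joint passes its speed limit or range.

ROBOT

A 6-joint arm with a two-finger parallel gripper is mounted at the origin on a cart in front of the work surface, level with it; the furniture and walls round the work are solid. World frame = base frame: x ahead of the robot, y to its left, z up, the work surface at z = 0. Lengths are in m, angles in rad, forces in N, time in s.
With the tool pointing down it reaches from about 0.35 to 0.925 m from the base axis. Payload 6.4 kg.
Tool frame: the origin (TCP) lies midway between the tips of the shut fingers; the grasp point (between the pads) lies 19 mm behind it; z points along the fingers, y is the direction in which the jaws open and shut (so a half turn about z gives the same grasp; the last joint's range is limited). The gripper opens to 85 mm and grips with 20 to 120 N. Pads are 22 mm wide; open, the fingers measure 114 mm over their backs; the gripper's body (76 mm by 85 mm) begins 54 mm behind the grasp point. The pads swing forward as they close: fully open they stand 13 mm farther back than shut.
Start: joints at [1.013, 0.245, 1.558, -0, 1.339, -0.174], TCP at [0.243, 0.603, 0.205] pointing down, gripper open.
Joint ranges: [-3.13, 3.13], [-1.02, 2.26], [0.13, 2.54], [-0.95, 4.09], [0.21, 2.88], [-2.74, 2.74]. Speed limits (rad/s): [2.57, 2.57, 3.14, 3.14, 3.14, 3.14].

INTERFACE

Orientations are given as a rotation vector (axis times angle).
In Python, from cell import sensors, vision, job, spotter gives the robot as it stands. The module is installed in compiled form; this text tells all that it offers.
- The arm moves only by the tool servo_tool, never from a script. Its argument "series" is a list that holds one entry, the list of rows, each a list of 7 numbers: the shift along the tool's x, y, z in m, then the turn, a rotation vector about the tool's x, y, z in rad, then the finger opening in m, from 0 to 0.0854. In form: [[[x, y, z, ax, ay, az, gripper], ...]]. A call has 1 to 10 rows; each row is the pose to reach, as a shift and turn from the pose commanded when the call began, along the tool's axes at that moment; what a row does not reach only later rows make up. A row lasts 1/10 s, in which the tool goes at most 50 mm and 8.59 degrees, less where a joint would pass 70% of its speed; a pose out of reach is approached as far as the arm can. A call with a gripper value outside its range is refused whole. The fingers move at their own pace and stop on an object; "newtons" is the grip in N (left out, the last holds). Time passes only in rows, so rows that repeat a pose let the fingers close. It gives the time, the measured TCP pose, the force and the opening at its end, in the units of the state.
- sensors.get_state(): the state, without advancing time (a new reading comes with each control period).
- vision.camera(name): name is "side" or "top"; returns a dict with "frame" (384x512x3 uint8, red, green, blue), "z_map" (384x512 float32, m along the optical axis (not along the pixel's ray), 0 where there is no reading), "fov_y" (degrees; the focal length in pixels is half the picture's height over the tangent of half this angle, whatever the lens; pixels are square), "cx", "cy" (the principal point, pixels), "dist" ([k1, k2, p1, p2, k3] as OpenCV has them; the pictures are not rectified), "R" (3x3) and "t" (3): a world point X has camera coordinates R X + t. Camera axes: x right, y down, z forward; pixel columns grow to the right and rows downward; lengths in m; the calibration is good to about 2 mm. A picture is of the moment at which its call begins.
- job.job_done(): hands the job in, once; it reports no verdict.
Trained networks look in the newest picture that a camera, given by its name, has taken for a name from the list of things; names that differ only in an ending like _2 or _b are one class to them, and where a whole thing is asked for, a point or a joint stands for the part that bears it (a point fixed in the world has none). Each returns a list of dicts, best first, with "score" (0 to 1); they miss things now and then, are a little off and sometimes report something else, mostly with a low value. They report only what shows in the picture. A call takes as long as a camera call.
- spotter.spot_in(query, camera): "uv" ([column, row] in pixels, amid what is visible of it).
- spotter.landmark_of(query, camera): "uv" ([column, row] in pixels: a listed point, or the origin of a listed thing).
The state is a dict: "time": time; "q": joint angles; "qd": joint speeds; "joint_torque": joint torques, N m; "tool_pos": TCP position; "orientation": TCP orientation; "ft_force": force on the tool from outside, world axes, zero at the start; "ft_torque": the same for the moment, N m; "width": finger opening in m.
Only numpy, scipy, OpenCV 4.12 (cv2) and the standard library are available. Lean on these libraries where they do the work, as an engineer would, in place of code of your own. Each camera call takes 0.05 s, during which the arm holds its last target.

## Working session

There is one attempt and no reset: what is moved stays moved. The work goes in short steps, Python scripts to look and compute and a tool call to move; the robot and the scene stay as the last step left them, time stands still between calls to the robot, and variables do not carry over. Pictures are saved under pics/ and viewed, and the job is handed in when it is done.

Besides the shell and the picture viewer there is one more tool, called after "Request:" as name(argument=value, ...), one argument or row to a line, values as JSON. servo_tool: Moves the arm, as the interface text tells. Its arguments: {"type":"object","properties":{"series":{"type":"array","items":{"type":"array","items":{"type":"array","items":{"type":"number"}}}},"newtons":{"type":"number"}},"required":["series"]}

```bash
mkdir -p pics
cat > h.py <<'E'
import numpy as np, cv2
from cell import sensors, vision, job, spotter
def cam(n):
    c=vision.camera(n); f=c["frame"].shape[0]/2/np.tan(np.radians(c["fov_y"])/2)
    c["K"]=np.array([[f,0,c["cx"]],[0,f,c["cy"]],[0,0,1]]); c["R"]=np.array(c["R"]);c["t"]=np.array(c["t"]);c["d"]=np.array(c["dist"],float);return c
def ray(c,uv):
    p=cv2.undistortPoints(np.array([[uv]],float),c["K"],c["d"])[0,0]
    d=c["R"].T@np.array([p[0],p[1],1]); o=-c["R"].T@c["t"]; return o,d
def atz(c,uv,z):
    o,d=ray(c,uv); return o+d*(z-o[2])/d[2]
def dep(c,uv):
    o,d=ray(c,uv); return o+d*c["z_map"][int(round(uv[1])),int(round(uv[0]))]
def proj(c,X):
    return cv2.projectPoints(np.array(X,float).reshape(-1,1,3),cv2.Rodrigues(c["R"])[0],c["t"],c["K"],c["d"])[0][:,0]
def save(c,n): cv2.imwrite(f"pics/{n}.png",c["frame"][:,:,::-1])
E
python3 - <<'E'
from h import *
s=sensors.get_state();print({k:np.round(v,3) for k,v in s.items()})
for n in("side","top"):
    c=cam(n);save(c,n+"0");print(n,np.round(-c["R"].T@c["t"],3),c["fov_y"])
    for q in("lid_center","lid_mark","shut_mark","start_mark"):
        for r in spotter.landmark_of(q,n)[:3]:
            print(q,np.round(r["uv"],1),round(r["score"],2),np.round(dep(c,r["uv"]),4))
E
```

```text
{'time': np.float64(0.0), 'q': array([ 1.013,  0.246,  1.559, -0.   ,  1.339, -0.174]), 'qd': array([-0.001,  0.   ,  0.   , -0.001,  0.   , -0.001]), 'joint_torque': array([-0.0000e+00, -4.2951e+01, -3.2613e+01, -0.0000e+00,  5.0000e-03,
        0.0000e+00]), 'tool_pos': array([0.243, 0.602, 0.204]), 'orientation': array([-5.990e-01, -3.083e+00,  3.000e-03]), 'ft_force': array([-0.269, -0.282,  0.382]), 'ft_torque': array([ 0.01 , -0.029,  0.004]), 'width': np.float64(0.085)}
side [ 0.411 -0.657  0.543] 43.309142505927056
lid_center [263.7 253.5] 0.86 [ 0.4258 -0.0493  0.0894]
lid_mark [244.9 251.6] 0.67 [ 0.3959 -0.0266  0.0765]
shut_mark [243.9 259.7] 0.73 [3.92e-01 5.18e-02 1.00e-04]
start_mark [255.3 270.9] 0.9 [ 0.4126 -0.0419  0.0489]
top [0.238 0.096 0.923] 57.12309951323636
lid_center [293.1 187.6] 0.96 [ 0.4214 -0.0092  0.0932]
lid_center [305.9 194.3] 0.57 [ 0.4182 -0.0506  0.0237]
lid_mark [300.8 198.5] 0.7 [ 0.403  -0.0334  0.0468]
start_mark [307.8 191.5] 0.88 [ 0.4277 -0.0577  0.0133]
```

Run:
```python
import cv2
a=cv2.imread("pics/side0.png");b=cv2.imread("pics/top0.png")
cv2.imwrite("pics/both0.png",cv2.resize(cv2.vconcat([cv2.hconcat([a,b])]),(800,300)))
A=cv2.resize(a[200:310,200:330],None,fx=4.5,fy=4.5,interpolation=cv2.INTER_CUBIC)
B=cv2.resize(b[145:235,245:350],None,fx=6,fy=6,interpolation=cv2.INTER_CUBIC)
cv2.imwrite("pics/sz0.png",A);cv2.imwrite("pics/tz0.png",B)
```

```text
(no output)
```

View pics/both0.png

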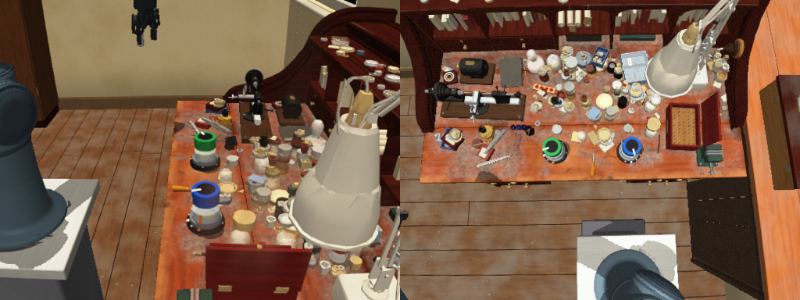

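View pics/sz0.png

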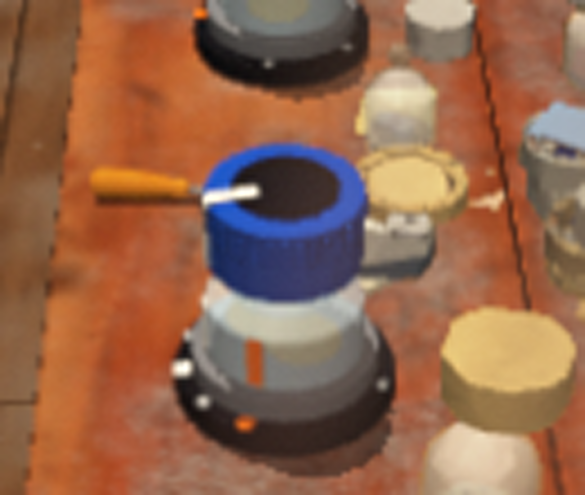

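View pics/tz0.png

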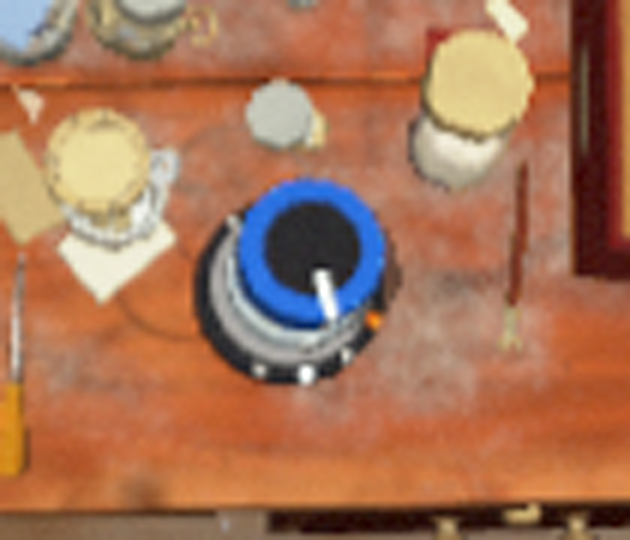

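```bash
cat > m.py <<'E'
from h import *
from scipy.optimize import least_squares
def cloud(c):
    h,w=c["z_map"].shape; v,u=np.mgrid[:h,:w]
    p=cv2.undistortPoints(np.stack([u.ravel(),v.ravel()],1).astype(float)[:,None],c["K"],c["d"])[:,0]
    z=c["z_map"].ravel(); P=np.c_[p*z[:,None],z]
    return ((P-c["t"])@c["R"]).reshape(h,w,3)
def measure(n,foot=True):
    c=cam(n); P=cloud(c); hsv=cv2.cvtColor(c["frame"],cv2.COLOR_RGB2HSV); H,S,V=[hsv[...,i].astype(int) for i in range(3)]
    near=(np.hypot(P[...,0]-.425,P[...,1]+.03)<.08)&(c["z_map"]>0)
    blue=near&(H>105)&(H<125)&(S>120)
    top=near&(P[...,2]>.06)&(np.hypot(P[...,0]-.425,P[...,1]+.03)<.04)
    zt=np.median(P[blue&top][:,2]) if n=="top" else np.percentile(P[blue][:,2],90)
    return c,P,H,S,V,near,blue,zt
E
python3 - <<'E'
from m import *
for n in("top","side"):
    c,P,H,S,V,near,blue,zt=measure(n)
    print(n,blue.sum(),"ztop",zt)
    if n=="top":
        # outer contour at top plane
        m=(blue|(near&(P[...,2]>zt-.006))).astype(np.uint8)
        v,u=np.nonzero(m); 
        X=np.array([atz(c,(a,b),.0915) for a,b in zip(u,v)])
        (cx,cy),r=cv2.minEnclosingCircle(X[:,:2].astype(np.float32)); print("axis",cx,cy,r,"mean",X.mean(0))
    # white line on lid
    w=near&(S<70)&(V>150)&(P[...,2]>zt-.008)
    v,u=np.nonzero(w); X=np.array([atz(c,(a,b),.0915) for a,b in zip(u,v)]); print("line px",np.c_[u,v].tolist()); print(X.mean(0)if len(X) else 0)
    o=near&(H<12)&(S>170)&(V>170)&(P[...,2]>.01)
    v,u=np.nonzero(o); print("orange",np.c_[u,v,np.round(P[v,u]*1000)].tolist()[:40])
    o=near&(S<50)&(V>180)&(P[...,2]>.01)&(P[...,2]<.04)
    v,u=np.nonzero(o); print("white",np.c_[u,v,np.round(P[v,u]*1000)].tolist()[:40])
E
```

```text
top 282 ztop 0.09181679672247633
axis 0.4241469204425812 -0.016258304938673973 0.031589530408382416 mean [ 0.42417736 -0.0168349   0.0915    ]
line px [[288, 177], [304, 177], [305, 178], [306, 179], [298, 190], [299, 190], [297, 191], [298, 191], [299, 191], [298, 192], [299, 192], [298, 193], [300, 193], [298, 194], [299, 194], [300, 194], [299, 195], [300, 195], [299, 196], [300, 196], [299, 197], [300, 197]]
[ 0.4142777  -0.02393508  0.0915    ]
orange [[306.0, 197.0, 413.0, -52.0, 13.0]]
white [[291.0, 164.0, 504.0, -16.0, 14.0], [292.0, 164.0, 504.0, -19.0, 15.0], [294.0, 164.0, 503.0, -24.0, 17.0], [295.0, 164.0, 504.0, -28.0, 12.0], [288.0, 165.0, 502.0, -9.0, 11.0], [289.0, 165.0, 502.0, -11.0, 12.0], [290.0, 165.0, 501.0, -14.0, 14.0], [291.0, 165.0, 501.0, -16.0, 13.0], [292.0, 165.0, 502.0, -19.0, 12.0], [293.0, 165.0, 501.0, -22.0, 13.0], [294.0, 165.0, 501.0, -25.0, 13.0], [295.0, 165.0, 501.0, -27.0, 13.0], [287.0, 166.0, 499.0, -6.0, 13.0], [288.0, 166.0, 498.0, -8.0, 16.0], [289.0, 166.0, 498.0, -11.0, 15.0], [291.0, 166.0, 498.0, -16.0, 16.0], [292.0, 166.0, 497.0, 
[... 2180 characters left out ...]
249.0, 471.0, 35.0, 36.0], [281.0, 250.0, 459.0, 37.0, 32.0], [282.0, 250.0, 460.0, 37.0, 32.0], [283.0, 250.0, 462.0, 38.0, 32.0], [286.0, 250.0, 467.0, 34.0, 35.0], [287.0, 250.0, 469.0, 34.0, 35.0], [288.0, 250.0, 471.0, 33.0, 36.0], [289.0, 250.0, 472.0, 33.0, 35.0], [291.0, 251.0, 476.0, 31.0, 34.0], [293.0, 251.0, 479.0, 29.0, 36.0], [241.0, 274.0, 388.0, -6.0, 13.0], [240.0, 280.0, 387.0, -23.0, 14.0], [241.0, 280.0, 388.0, -21.0, 13.0], [239.0, 281.0, 385.0, -26.0, 14.0], [240.0, 281.0, 387.0, -24.0, 13.0], [241.0, 281.0, 388.0, -24.0, 13.0], [239.0, 282.0, 385.0, -28.0, 14.0], [240.0, 282.0, 387.0, -27.0, 13.0], [241.0, 282.0, 388.0, -25.0, 12.0], [245.0, 289.0, 395.0, -44.0, 13.0]]
```

```bash
cat >> m.py <<'E'
def hullcent(pts):
    h=cv2.convexHull(np.asarray(pts,np.float32)); M=cv2.moments(h); return np.array([M["m10"]/M["m00"],M["m01"]/M["m00"]]),M["m00"]
def cyl(c,x,y,z0,z1,r=.0295):
    a=np.linspace(0,2*np.pi,73); q=np.concatenate([np.c_[x+r*np.cos(a),y+r*np.sin(a),0*a+z] for z in(z0,z1)]); return hullcent(proj(c,q))
def pixcorners(m):
    m=cv2.morphologyEx(m.astype(np.uint8),cv2.MORPH_OPEN,np.ones((2,2),np.uint8)) 
    n,l,s,_=cv2.connectedComponentsWithStats(m); k=1+np.argmax(s[1:,4]); v,u=np.nonzero(l==k)
    # convex hull area pixel centers; pad by half px
    return np.concatenate([np.c_[u+a,v+b] for a in(-.5,.5) for b in(-.5,.5)])
E
python3 - <<'E'
from m import *
for n in("top","side"):
    c,P,H,S,V,near,blue,zt=measure(n)
    m=pixcorners(blue); ce,A=hullcent(m)
    r=least_squares(lambda p:cyl(c,p[0],p[1],.0615,.0915)[0]-ce,[.424,-.017]).x
    print(n,r,A,cyl(c,*r,.0615,.0915)[1])
    w=near&(S<90)&(V>140)&(P[...,2]>zt-.008)
    v,u=np.nonzero(w); X=np.array([atz(c,(a,b),.0918) for a,b in zip(u,v)])[:,:2]-r
    X=X[(np.hypot(*X.T)>.008)&(np.hypot(*X.T)<.030)&(X[:,0]<0)]; wt=c["frame"][v,u].astype(float).min(1)
    print("line az",np.degrees(np.arctan2(*X.mean(0)[::-1]))%360, np.round(X*1000).tolist())
    for q in("lid_center","lid_mark","shut_mark","start_mark"):
        for d in spotter.landmark_of(q,n)[:1]:
            X=atz(c,d["uv"],.0765 if "lid" in q else .054)[:2]-r; print(q,d["score"],np.round(X*1000,1),np.degrees(np.arctan2(X[1],X[0]))%360)
    for az in (192,252):
        e=np.array([np.cos(np.radians(az)),np.sin(np.radians(az))])
        print(az,[np.round(proj(c,[*(r+e*R),z])[0],1).tolist() for R,z in((.042,.012),(.0295,.054),(.030,.035))])
E
```

```text
top [ 0.42373669 -0.02104031] 495.5 514.3905089662876
line az 186.04773756741164 [[-8.0, 0.0], [-8.0, -2.0], [-11.0, 3.0], [-11.0, 0.0], [-11.0, -2.0], [-13.0, 0.0], [-13.0, -2.0], [-16.0, 0.0], [-16.0, -2.0], [-16.0, -4.0], [-18.0, 1.0], [-18.0, -2.0], [-18.0, -4.0], [-20.0, 1.0], [-21.0, -2.0], [-21.0, -4.0], [-23.0, -2.0], [-23.0, -4.0], [-25.0, -2.0], [-25.0, -4.0], [-26.0, -6.0]]
lid_center 0.91 [-7.6  2.7] 160.3046098097422
lid_mark 0.59 [-26.   -3.5] 187.77106569854132
shut_mark 0.61 [-24.9   2.5] 174.3450846632091
start_mark 0.87 [ -4.4 -25.3] 260.15330766764987
192 [[298.0, 208.7], [298.9, 201.2], [298.0, 202.7]]
252 [[309.3, 197.9], [307.2, 193.3], [306.2, 194.9]]
side [ 0.4241792  -0.01682207] 914.5 1142.246340667014
line az 198.86180978079278 [[-15.0, -2.0], [-13.0, -2.0], [-12.0, -2.0], [-10.0, -2.0], [-28.0, -5.0], [-26.0, -5.0], [-25.0, -5.0], [-23.0, -5.0], [-21.0, -5.0], [-20.0, -5.0], [-18.0, -5.0], [-17.0, -5.0], [-15.0, -5.0], [-13.0, -5.0], [-12.0, -5.0], [-10.0, -5.0], [-9.0, -5.0], [-28.0, -7.0], [-26.0, -7.0], [-25.0, -7.0], [-23.0, -7.0], [-21.0, -7.0], [-20.0, -7.0], [-18.0, -7.0], [-17.0, -7.0], [-15.0, -7.0], [-13.0, -7.0], [-12.0, -7.0], [-10.0, -7.0], [-28.0, -10.0], [-26.0, -10.0], [-25.0, -10.0], [-23.0, -10.0], [-21.0, -10.0], [-20.0, -10.0], [-18.0, -10.0], [-26.0, -13.0]]
lid_center 0.56 [ 4.5 -7.9] 299.3548280652845
lid_mark 0.75 [-26.1 -11.1] 203.07383093248015
shut_mark 0.91 [-31.4   2. ] 176.3167468516711
start_mark 0.68 [ -7.4 -29.4] 255.81841452254366
192 [[237.9, 282.0], [244.8, 261.3], [244.6, 270.4]]
252 [[254.6, 294.3], [256.8, 269.6], [256.8, 278.9]]
```

Run:
```python
from m import *
out=[]
for n,(x0,y0,w,h) in(("top",(262,155,70,60)),("side",(225,220,70,85))):
    c,P,H,S,V,near,blue,zt=measure(n)
    wide=(H>100)&(H<130)&(S>100)&(c["frame"][...,2]>40)
    m=pixcorners(wide&near); ce,A=hullcent(m)
    r=least_squares(lambda p:cyl(c,p[0],p[1],.0615,.0915)[0]-ce,[.424,-.017]).x
    print(n,r,A,cyl(c,*r,.0615,.0915)[1])
    for (x,y),tag in((r,"a"),((.4242,-.0185),"b")):
        k=6;I=cv2.resize(c["frame"][y0:y0+h,x0:x0+w,::-1],None,fx=k,fy=k,interpolation=cv2.INTER_CUBIC)
        a=np.linspace(0,2*np.pi,90)
        for z,R,col in((.0915,.0295,(0,255,255)),(.0615,.0295,(0,255,0)),(.022,.042,(255,255,255)),(.0,.042,(255,0,255))):
            p=(proj(c,np.c_[x+R*np.cos(a),y+R*np.sin(a),0*a+z])-[x0,y0]+.5)*k
            cv2.polylines(I,[np.round(p).astype(int)],True,col,1)
        out.append(I); cv2.imwrite(f"pics/ov_{n}_{tag}.png",I)
cv2.imwrite("pics/ovt.png",cv2.resize(cv2.hconcat(out[:2]),(800,343)))
cv2.imwrite("pics/ovs.png",cv2.resize(cv2.hconcat(out[2:]),(800,486)))
```

```text
top [ 0.42372107 -0.0210672 ] 502.0 514.3957110857591
side [ 0.42499926 -0.01889057] 982.0 1148.0841030706652
```

View pics/ovt.png

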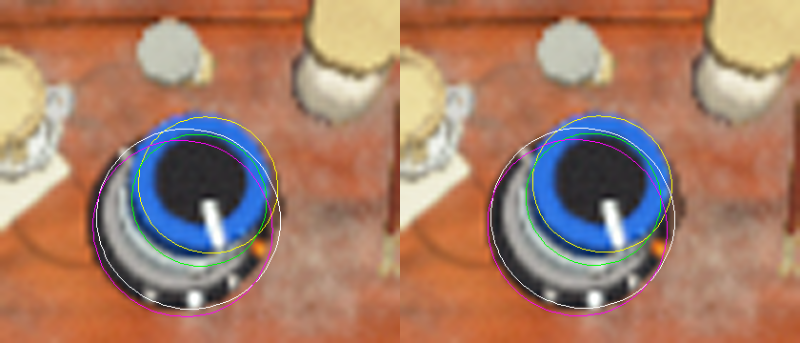

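View pics/ovs.png

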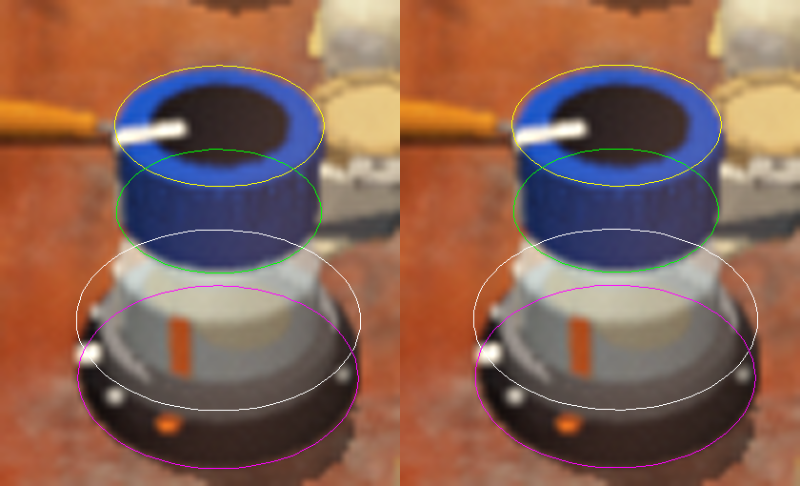

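Run:
```python
from m import *
s=5.714
for n,o,a,b,w,f in(("top",(262,155),(208,205),(220,248),(195,298),(260,248)),("side",(225,220),(184,128),(118,138),(88,353),(169,424))):
    c=cam(n); g=lambda p:np.array(p)/s+o-.5
    A=atz(c,g(a),.0918);B=atz(c,g(b),.0918);d=B-A
    print(n,A[:2],B[:2],"dir az",np.degrees(np.arctan2(d[1],d[0]))%360)
    ax=np.array([.4247,-.018])
    for q in(A,B,):print(np.degrees(np.arctan2(*(q[:2]-ax)[::-1]))%360)
    for name,p in(("white",w),("orange",f)):
        r=least_squares(lambda t:proj(c,[ax[0]+.042*np.cos(t[0]),ax[1]+.042*np.sin(t[0]),t[1]])[0]-g(p),[3.4 if name=="white" else 4.3,.012]).x
        print(name,np.degrees(r[0]),r[1])
# tool frame
from scipy.spatial.transform import Rotation as Ro
st=sensors.get_state();R=Ro.from_rotvec(st["orientation"]).as_matrix();print(np.round(R,4),st["tool_pos"],st["q"])
```

```text
top [ 0.41463114 -0.02069957] [ 0.39606085 -0.02487949] dir az 192.6850972262659
195.0086284548149
193.50725741829754
white 182.11860912481754 0.044777090471668064
orange 257.34377146036 -0.01264883062770155
side [ 0.4150857  -0.02128719] [ 0.39656652 -0.02593578] dir az 194.09095593634092
198.87588054754733
195.75248421172725
white 206.0731661749143 0.02274629623594953
orange 250.05324128479361 0.01387866328609644
[[-0.9272  0.3745 -0.    ]
 [ 0.3745  0.9272  0.    ]
 [ 0.      0.     -1.    ]] [0.24339746 0.60272246 0.20501023] [ 1.01287573e+00  2.45065634e-01  1.55780377e+00  2.61895195e-05
  1.33869831e+00 -1.74086464e-01]
```

Run:
```python
from m import *
for n in("top","side"):
    c=cam(n);P=cloud(c).reshape(-1,3);ok=c["z_map"].ravel()>0
    a=np.array([.243,.603]);b=np.array([.425,-.018]);
    t=np.clip(((P[:,:2]-a)@(b-a))/((b-a)@(b-a)),0,1); d=np.linalg.norm(P[:,:2]-(a+t[:,None]*(b-a)),axis=1)
    for D in(.08,.15,.2,.25):
        for lo,hi in((.05,.35),(.35,.7),(.7,1.01)):
            m=ok&(d<D)&(t>=lo)&(t<hi)&(P[:,2]<.6);  print(n,D,lo,P[m][:,2].max() if m.any() else None,P[m][P[m][:,2].argmax()].round(2) if m.any() else None)
```

```text
top 0.08 0.05 0.3085760281702392 [0.23 0.53 0.31]
top 0.08 0.35 0.0893407891147408 [0.41 0.23 0.09]
top 0.08 0.7 0.09743017307802496 [ 0.43 -0.03  0.1 ]
top 0.15 0.05 0.3085760281702392 [0.23 0.53 0.31]
top 0.15 0.35 0.0893407891147408 [0.41 0.23 0.09]
top 0.15 0.7 0.09743017307802496 [ 0.43 -0.03  0.1 ]
top 0.2 0.05 0.5701879081723196 [0.14 0.34 0.57]
top 0.2 0.35 0.5747107850137392 [0.13 0.33 0.57]
top 0.2 0.7 0.19271159521097403 [ 0.6  -0.11  0.19]
top 0.25 0.05 0.5701879081723196 [0.14 0.34 0.57]
top 0.25 0.35 0.5747107850137392 [0.13 0.33 0.57]
top 0.25 0.7 0.37865352461975244 [ 0.63 -0.15  0.38]
side 0.08 0.05 0.3872506100443583 [0.25 0.56 0.39]
side 0.08 0.35 0.0868633411614407 [0.42 0.21 0.09]
side 0.08 0.7 0.09415693464914093 [ 0.43 -0.01  0.09]
side 0.15 0.05 0.3872506100443583 [0.25 0.56 0.39]
side 0.15 0.35 0.0868633411614407 [0.42 0.21 0.09]
side 0.15 0.7 0.09415693464914093 [ 0.43 -0.01  0.09]
side 0.2 0.05 0.3872506100443583 [0.25 0.56 0.39]
side 0.2 0.35 0.0868633411614407 [0.42 0.21 0.09]
side 0.2 0.7 0.1879843502193088 [ 0.6  -0.12  0.19]
side 0.25 0.05 0.3872506100443583 [0.25 0.56 0.39]
side 0.25 0.35 0.1390531797428154 [0.58 0.33 0.14]
side 0.25 0.7 0.3766513779247479 [ 0.63 -0.15  0.38]
```

Request:
servo_tool(
  series=[
    [[-0.401, -0.508, 0.045, 0, 0, 0.4, 0.0854], [-0.401, -0.508, 0.045, 0, 0, 0.4, 0.0854], [-0.401, -0.508, 0.045, 0, 0, 0.4, 0.0854], [-0.401, -0.508, 0.045, 0, 0, 0.4, 0.0854], [-0.401, -0.508, 0.045, 0, 0, 0.4, 0.0854], [-0.401, -0.508, 0.045, 0, 0, 0.4, 0.0854], [-0.401, -0.508, 0.045, 0, 0, 0.4, 0.0854], [-0.401, -0.508, 0.045, 0, 0, 0.4, 0.0854], [-0.401, -0.508, 0.045, 0, 0, 0.4, 0.0854], [-0.401, -0.508, 0.045, 0, 0, 0.4, 0.0854]],
  ],
)

```text
time: 2.4
tool_pos: [0.3837, 0.1221, 0.1706]
orientation: [1.199, 2.902, 0.001]
ft_force: [1.1, 0.6, 1.3]
width: 0.0857
```

```bash
cat > d.py <<'E'
import sys,numpy as np
from scipy.spatial.transform import Rotation as Ro
from cell import sensors
s=sensors.get_state();R=Ro.from_rotvec(s["orientation"]).as_matrix()
az=np.degrees(np.arctan2(R[1,1],R[0,1]));print("t",s["time"],"pos",np.round(s["tool_pos"],4),"yaz",round(az,2),"q6",round(s["q"][5],3),"q1",round(s["q"][0],3),"qd",np.abs(s["qd"]).max().round(3),"w",s["width"],"F",np.round(s["ft_force"],1),"M",np.round(s["ft_torque"],2),"tilt z",R[:,2].round(4))
if len(sys.argv)>1:
    x,y,z,a=map(float,sys.argv[1:5]); print("shift",np.round(R.T@(np.array([x,y,z])-s["tool_pos"]),4))
    a=np.radians(a);yv=np.array([np.cos(a),np.sin(a),0]);zv=np.array([0,0,-1.]);T=np.c_[np.cross(yv,zv),yv,zv]
    print("turn",np.round(Ro.from_matrix(R.T@T).as_rotvec(),4))
E
python3 d.py .4247 -.0183 .16 45
```

```text
t 2.4 pos [0.3837 0.1221 0.1706] yaz 45.11 q6 -0.763 q1 0.025 qd 1.261 w 0.08570393032913497 F [1.1 0.6 1.3] M [-0.01 -0.03  0.04] tilt z [ 1.7e-03  1.0e-04 -1.0e+00]
shift [-0.1282 -0.0705  0.0107]
turn [0.0013 0.0011 0.002 ]
```

Request:
servo_tool(
  series=[
    [[-0.05, -0.028, 0.005, 0, 0, 0, 0.0854], [-0.09, -0.05, 0.008, 0, 0, 0, 0.0854], [-0.107, -0.059, 0.01, 0, 0, 0, 0.0854], [-0.112, -0.062, 0.01, 0, 0, 0, 0.0854], [-0.112, -0.062, 0.01, 0, 0, 0, 0.0854]],
  ],
)

```text
time: 2.9
tool_pos: [0.4189, 0.0007, 0.1604]
orientation: [-1.202, -2.902, -0.0]
ft_force: [0.2, 0.6, 0.7]
width: 0.0855
```

```bash
python3 d.py .4247 -.0183 .16 45
```

```text
t 2.9 pos [0.4189 0.0007 0.1604] yaz 45.01 q6 -1.056 q1 -0.271 qd 0.042 w 0.08553694112867025 F [0.2 0.6 0.7] M [0.04 0.04 0.01] tilt z [-1.e-04  3.e-04 -1.e+00]
shift [-0.0176 -0.0094  0.0004]
turn [ 0.0002 -0.0003  0.0001]
```

Request:
servo_tool(
  series=[
    [[-0.014, -0.008, 0.002, 0, 0, 0, 0.0854], [-0.0176, -0.0094, 0.02, 0, 0, 0, 0.0854], [-0.0176, -0.0094, 0.05, 0, 0, 0, 0.0854], [-0.0176, -0.0094, 0.08, 0, 0, 0, 0.0854], [-0.0176, -0.0094, 0.095, 0, 0, 0, 0.0854], [-0.0176, -0.0094, 0.1, 0, 0, 0, 0.0854], [-0.0176, -0.0094, 0.1, 0, 0, 0, 0.07]],
  ],
  newtons=30,
)

```text
time: 3.6
tool_pos: [0.4244, -0.0169, 0.0601]
orientation: [-1.197, -2.904, -0.0]
ft_force: [-0.1, 0.2, 0.4]
width: 0.0732
```

```bash
python3 - <<'E'
from m import *
for n,(x0,y0,w,h) in(("top",(252,150,80,70)),("side",(225,205,80,100))):
    c=cam(n); cv2.imwrite(f"pics/g1{n}.png",cv2.resize(c["frame"][y0:y0+h,x0:x0+w,::-1],None,fx=6,fy=6,interpolation=cv2.INTER_CUBIC))
E
python3 d.py .4247 -.0183 .06 45
```

```text
t 3.7 pos [ 0.4256 -0.0177  0.0614] yaz 45.16 q6 -1.097 q1 -0.309 qd 0.01 w 0.0701304126066762 F [0.5 0.2 0.4] M [-0.01  0.01  0.01] tilt z [ 1.9e-03 -5.0e-04 -1.0e+00]
shift [ 0.0002 -0.001   0.0014]
turn [0.0009 0.0017 0.0028]
```

View pics/g1side.png

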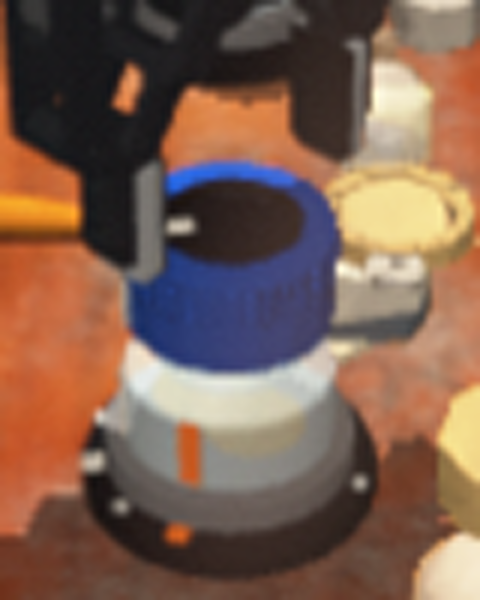

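View pics/g1top.png

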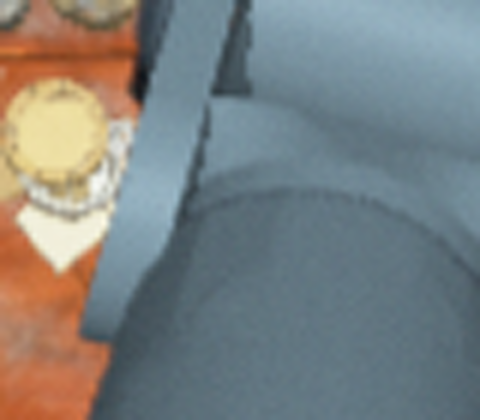

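Request:
servo_tool(
  series=[
    [[0, 0, 0.001, 0, 0, 0, 0.055], [0, 0, 0.001, 0, 0, 0, 0.05], [0, 0, 0.001, 0, 0, 0, 0.05], [0, 0, 0.001, 0, 0, 0, 0.05]],
  ],
  newtons=40,
)

```text
time: 4.1
tool_pos: [0.4267, -0.0187, 0.062]
orientation: [1.198, 2.9, 0.0]
ft_force: [-2.4, 1.3, 12.8]
width: 0.0502
```

```bash
python3 d.py .4247 -.0183 .06 45
```

```text
t 4.1 pos [ 0.4267 -0.0187  0.062 ] yaz 45.1 q6 -1.098 q1 -0.311 qd 0.002 w 0.050225808814871604 F [-2.4  1.3 12.8] M [0.04 0.61 0.01] tilt z [ 0.0036 -0.0014 -1.    ]
shift [ 0.0017 -0.0011  0.002 ]
turn [0.0015 0.0035 0.0017]
```

Run:
```python
from m import *
n,(x0,y0,w,h)="side",(205,185,110,120)
c=cam(n); cv2.imwrite(f"pics/g2{n}.png",cv2.resize(c["frame"][y0:y0+h,x0:x0+w,::-1],None,fx=5,fy=5,interpolation=cv2.INTER_CUBIC))
```

```text
(no output)
```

View pics/g2side.png

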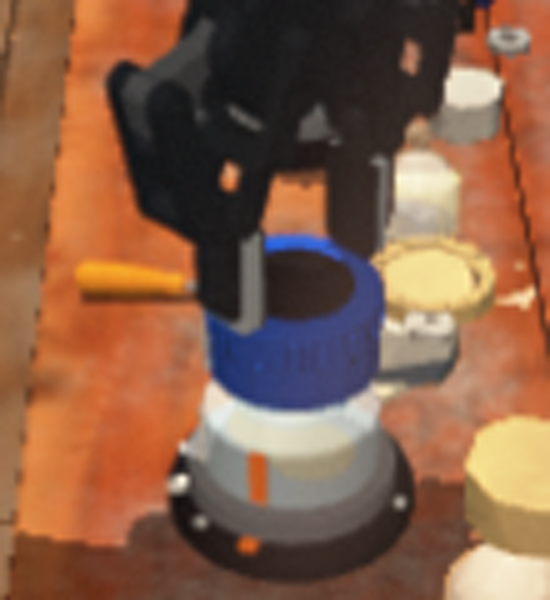

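Run:
```python
from m import *
c=cam("side");P=cloud(c)
for u,v in((251,250),(250,246),(247,248),(260,238),(270,238),(278,235),(268,255),(275,262),(279,226),(246,240)):
    print(u,v,P[v,u].round(4),c["frame"][v,u])
for z in(.06,.067,.075,.0915): print(z,[proj(c,[.4267+s*r*.7071,-.0187+s*r*.7071,z])[0].round(1).tolist() for s in(-1,1) for r in(.025,.03)])
m=(np.hypot(P[...,0]-.425,P[...,1]+.018)<.06)&(c["z_map"]>0)
F=c["frame"].astype(int); bl=m&(F[...,2]>F[...,0]+40)&(F[...,2]>60); print("blue ztop",np.percentile(P[bl][:,2],[5,50,90,98]))
```

```text
251 250 [ 0.406  -0.0435  0.092 ] [ 96  99 114]
250 246 [ 0.4046 -0.0515  0.1056] [32 28 27]
247 248 [ 0.3996 -0.036   0.0905] [ 51  65 107]
260 238 [ 0.4205 -0.0113  0.0925] [41 30 28]
270 238 [ 0.4368 -0.0101  0.0914] [57 42 37]
278 235 [ 0.45   -0.0064  0.0947] [62 47 41]
268 255 [ 0.4327 -0.0453  0.0835] [ 63  66 114]
275 262 [ 0.4442 -0.0409  0.066 ] [ 66  65 103]
279 226 [ 0.451  -0.0093  0.1143] [60 46 40]
246 240 [ 0.3984 -0.0456  0.1127] [31 30 32]
0.06 [[253.1, 263.4], [250.9, 264.8], [274.1, 250.3], [276.1, 249.0]]
0.067 [[253.0, 259.9], [250.8, 261.3], [274.2, 246.9], [276.2, 245.6]]
0.075 [[253.0, 256.0], [250.8, 257.3], [274.2, 243.0], [276.3, 241.7]]
0.0915 [[252.9, 247.6], [250.7, 248.9], [274.4, 234.8], [276.5, 233.6]]
blue ztop [0.06595708 0.08994508 0.38187708 0.39963828]
```

Request:
servo_tool(
  series=[
    [[0, 0, -0.006, 0, 0, 0, 0.05], [0, 0, -0.01, 0, 0, 0, 0.0854], [0, 0, -0.01, 0, 0, 0, 0.0854], [0.001, -0.001, -0.01, 0, 0, 0, 0.0854], [0.001, -0.001, -0.01, 0, 0, 0, 0.0854], [0.001, -0.001, 0.0, 0, 0, 0, 0.0854], [0.001, -0.001, 0.016, 0, 0, 0, 0.0854], [0.001, -0.001, 0.017, 0, 0, 0, 0.0854]],
  ],
)

```text
time: 5.0
tool_pos: [0.4212, -0.0174, 0.0398]
orientation: [-1.198, -2.899, 0.001]
ft_force: [-0.0, -0.4, -0.2]
width: 0.0856
```

```bash
python3 - <<'E'
from m import *
n,(x0,y0,w,h)="side",(205,185,110,120)
c=cam(n); cv2.imwrite(f"pics/g3{n}.png",cv2.resize(c["frame"][y0:y0+h,x0:x0+w,::-1],None,fx=5,fy=5,interpolation=cv2.INTER_CUBIC))
E
python3 d.py .4247 -.0183 .044 45
```

```text
t 5.05 pos [ 0.4218 -0.0176  0.0407] yaz 45.09 q6 -1.099 q1 -0.312 qd 0.023 w 0.08567104482749557 F [0.  0.5 0.3] M [ 0.05 -0.    0.02] tilt z [-0.0037  0.0012 -1.    ]
shift [-0.0025  0.0016 -0.0033]
turn [-0.0018 -0.0034  0.0015]
```

View pics/g3side.png

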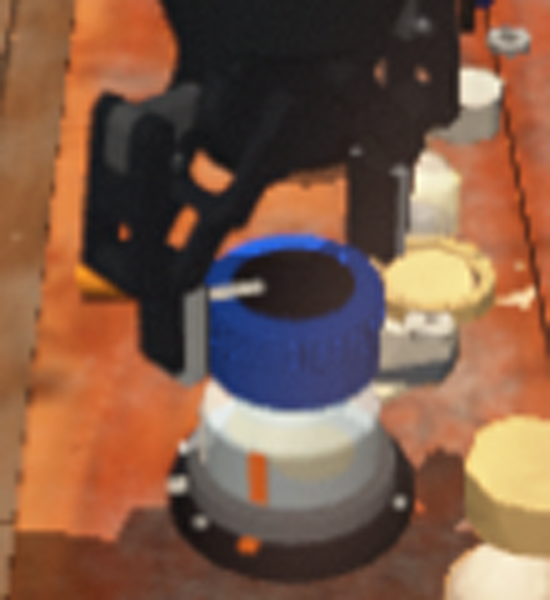

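Request:
servo_tool(
  series=[
    [[-0.0015, 0.001, -0.001, 0, 0, 0, 0.0854], [-0.0015, 0.001, -0.001, 0, 0, 0, 0.0854], [-0.0015, 0.001, -0.001, 0, 0, 0, 0.05], [-0.0015, 0.001, -0.001, 0, 0, 0, 0.05], [-0.0015, 0.001, -0.001, 0, 0, 0, 0.05], [-0.0015, 0.001, -0.001, 0, 0, 0, 0.05]],
  ],
  newtons=30,
)

```text
time: 5.65
tool_pos: [0.4256, -0.0185, 0.044]
orientation: [1.2, 2.903, 0.0]
ft_force: [-1.3, 1.2, 6.1]
width: 0.0582
```

```bash
python3 - <<'E'
from m import *
n,(x0,y0,w,h)="side",(205,185,110,120)
c=cam(n); cv2.imwrite(f"pics/g4{n}.png",cv2.resize(c["frame"][y0:y0+h,x0:x0+w,::-1],None,fx=5,fy=5,interpolation=cv2.INTER_CUBIC))
E
python3 d.py .4247 -.0183 .044 45
```

```text
t 5.7 pos [ 0.4256 -0.0185  0.044 ] yaz 45.09 q6 -1.098 q1 -0.311 qd 0.002 w 0.05768951170720723 F [-2.2  0.4  5.9] M [0.18 0.34 0.07] tilt z [ 8.e-04 -1.e-04 -1.e+00]
shift [ 0.0007 -0.0005 -0.    ]
turn [0.0005 0.0006 0.0016]
```

View pics/g4side.png

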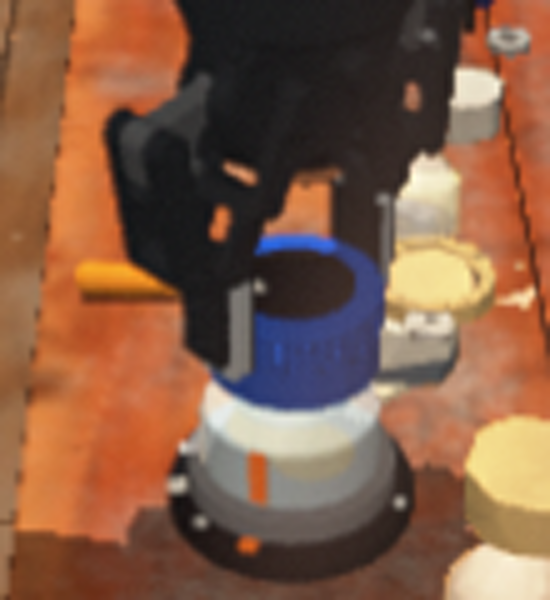

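Request:
servo_tool(
  series=[
    [[0, 0, -0.0005, 0, 0, -0.06, 0.05], [0, 0, -0.0005, 0, 0, -0.18, 0.05], [0, 0, -0.0005, 0, 0, -0.31, 0.05], [0, 0, -0.0005, 0, 0, -0.44, 0.05], [0, 0, -0.0005, 0, 0, -0.57, 0.05], [0, 0, -0.0005, 0, 0, -0.7, 0.05], [0, 0, -0.0005, 0, 0, -0.82, 0.05], [0, 0, -0.0005, 0, 0, -0.92, 0.05], [0, 0, -0.0005, 0, 0, -0.985, 0.05], [0, 0, -0.0005, 0, 0, -0.985, 0.05]],
  ],
)

```text
time: 6.7
tool_pos: [0.4249, -0.0184, 0.0436]
orientation: [0.315, -3.125, -0.0]
ft_force: [-0.2, -0.3, -1.5]
width: 0.0576
```

```bash
python3 - <<'E'
from m import *
n,(x0,y0,w,h)="side",(205,185,110,120)
c=cam(n); cv2.imwrite(f"pics/g5{n}.png",cv2.resize(c["frame"][y0:y0+h,x0:x0+w,::-1],None,fx=5,fy=5,interpolation=cv2.INTER_CUBIC))
E
python3 d.py .4247 -.0183 .044 101.5
```

```text
t 6.75 pos [ 0.4249 -0.0184  0.0436] yaz 101.45 q6 -2.082 q1 -0.311 qd 0.006 w 0.057928255223016076 F [ 0.9 -0.6 -0.1] M [ 0.05 -0.04 -0.02] tilt z [-2.e-04  0.e+00 -1.e+00]
shift [ 0.0002  0.0001 -0.0004]
turn [ 0.0001 -0.0002 -0.0009]
```

View pics/g5side.png

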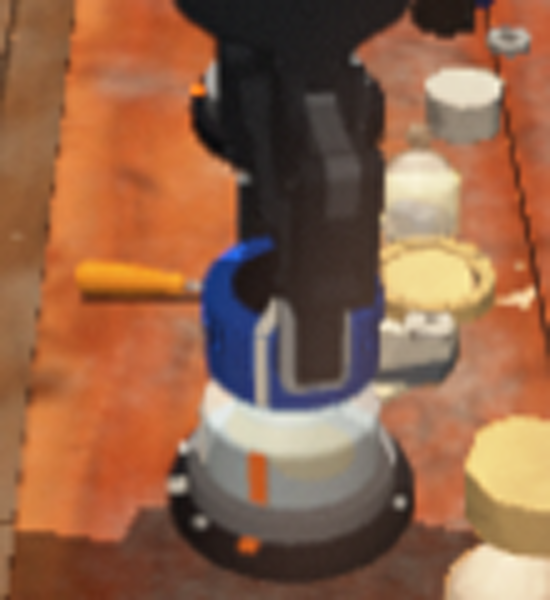

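Request:
servo_tool(
  series=[
    [[0, 0, 0, 0, 0, 0, 0.0854], [0, 0, 0, 0, 0, 0, 0.0854], [0, 0, 0, 0, 0, 0, 0.0854], [0, 0, 0, 0, 0, 0, 0.0854]],
  ],
)

```text
time: 7.15
tool_pos: [0.4251, -0.0184, 0.0438]
orientation: [-0.315, 3.126, -0.0]
ft_force: [0.7, 0.4, -0.1]
width: 0.0855
```

```bash
python3 - <<'E'
from m import *
n,(x0,y0,w,h)="side",(205,185,110,120)
c=cam(n); cv2.imwrite(f"pics/g6{n}.png",cv2.resize(c["frame"][y0:y0+h,x0:x0+w,::-1],None,fx=5,fy=5,interpolation=cv2.INTER_CUBIC))
P=cloud(c);H,S,V=cv2.split(cv2.cvtColor(c["frame"],cv2.COLOR_RGB2HSV));m=(np.hypot(P[...,0]-.425,P[...,1]+.018)<.045)&(c["z_map"]>0)&(H>105)&(H<125)&(S>120)&(P[...,2]<.12)
print(np.percentile(P[m][:,2],[5,50,80,90,95]))
E
python3 d.py .4247 -.0183 .036 101.5
```

```text
[0.05916781 0.08050411 0.08378185 0.08422492 0.08473049]
t 7.2 pos [ 0.4251 -0.0185  0.0438] yaz 101.52 q6 -2.083 q1 -0.311 qd 0.002 w 0.08527950902179735 F [-0.2 -0.3  0.5] M [ 0.02 -0.03 -0.01] tilt z [ 1.e-04 -0.e+00 -1.e+00]
shift [0.0004 0.0002 0.0078]
turn [-0.0001  0.      0.0003]
```

View pics/g6side.png

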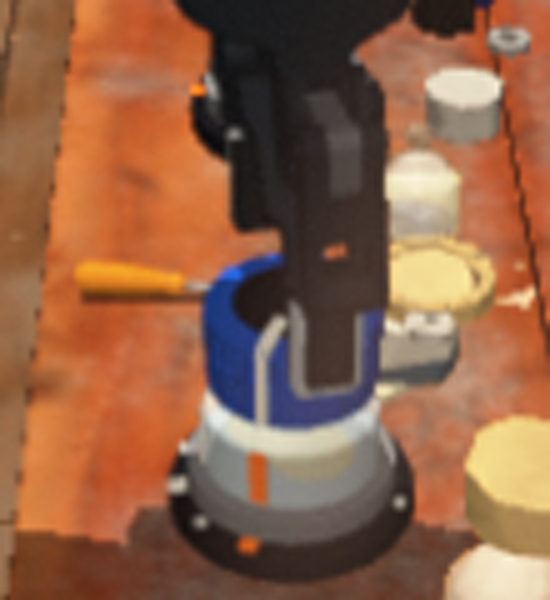

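Request:
servo_tool(
  series=[
    [[0, 0, 0.004, 0, 0, 0, 0.0854], [0, 0, 0.007, 0, 0, 0, 0.0854], [0, 0, 0.007, 0, 0, 0, 0.0854], [0, 0, 0.007, 0, 0, 0, 0.05], [0, 0, 0.007, 0, 0, 0, 0.05], [0, 0, 0.007, 0, 0, 0, 0.05], [0, 0, 0.007, 0, 0, 0, 0.05]],
  ],
  newtons=40,
)

```text
time: 7.9
tool_pos: [0.4256, -0.0186, 0.0373]
orientation: [-0.316, 3.125, -0.001]
ft_force: [0.4, -0.2, 3.1]
width: 0.0574
```

```bash
python3 d.py .4247 -.0183 .036 101.5
```

```text
t 7.9 pos [ 0.4256 -0.0186  0.0373] yaz 101.53 q6 -2.083 q1 -0.311 qd 0.002 w 0.05741862442943013 F [ 0.4 -0.2  3.1] M [-0.02  0.1  -0.01] tilt z [ 9.e-04 -4.e-04 -1.e+00]
shift [0.0008 0.0005 0.0013]
turn [-0.0006  0.0008  0.0005]
```

Lid gripped again. Now turn clockwise about 52° first, then approach the stop slowly.

Request:
servo_tool(
  series=[
    [[0, 0, 0, 0, 0, 0.06, 0.05], [0, 0, 0, 0, 0, 0.18, 0.05], [0, 0, 0, 0, 0, 0.3, 0.05], [0, 0, 0, 0, 0, 0.42, 0.05], [0, 0, 0, 0, 0, 0.54, 0.05], [0, 0, 0, 0, 0, 0.66, 0.05], [0, 0, 0, 0, 0, 0.78, 0.05], [0, 0, 0, 0, 0, 0.87, 0.05], [0, 0, 0, 0, 0, 0.92, 0.05], [0, 0, 0, 0, 0, 0.92, 0.05]],
  ],
)

```text
time: 8.9
tool_pos: [0.4256, -0.0187, 0.0372]
orientation: [1.104, 2.94, -0.0]
ft_force: [0.5, -1.2, 3.4]
width: 0.0573
```

```bash
python3 d.py .4247 -.0183 .037 41.5
```

```text
t 8.9 pos [ 0.4256 -0.0187  0.0372] yaz 48.82 q6 -1.163 q1 -0.311 qd 0.036 w 0.05732843521478446 F [ 0.5 -1.2  3.4] M [-0.15 -0.    0.06] tilt z [ 1.1e-03 -5.0e-04 -1.0e+00]
shift [ 0.0009 -0.0003  0.0002]
turn [0.0004 0.0011 0.1278]
```

Request:
servo_tool(
  series=[
    [[0, 0, 0, 0, 0, 0.03, 0.05], [0, 0, 0, 0, 0, 0.06, 0.05], [0, 0, 0, 0, 0, 0.09, 0.05], [0, 0, 0, 0, 0, 0.12, 0.05], [0, 0, 0, 0, 0, 0.13, 0.05]],
  ],
)

```text
time: 9.4
tool_pos: [0.4256, -0.0187, 0.0372]
orientation: [1.293, 2.862, -0.0]
ft_force: [0.2, -0.8, 3.8]
width: 0.0576
```

```bash
python3 d.py .4247 -.0183 .037 41.5;python3 - <<'E'
from m import *
n,(x0,y0,w,h)="side",(205,185,110,120)
c=cam(n); cv2.imwrite(f"pics/g7{n}.png",cv2.resize(c["frame"][y0:y0+h,x0:x0+w,::-1],None,fx=5,fy=5,interpolation=cv2.INTER_CUBIC))
E
```

```text
t 9.4 pos [ 0.4256 -0.0187  0.0372] yaz 41.36 q6 -1.033 q1 -0.311 qd 0.087 w 0.05757488650762846 F [ 0.2 -0.8  3.8] M [-0.25 -0.03  0.04] tilt z [ 9.e-04 -6.e-04 -1.e+00]
shift [ 0.0009 -0.0004  0.0002]
turn [ 0.0003  0.001  -0.0025]
```

View pics/g7side.png

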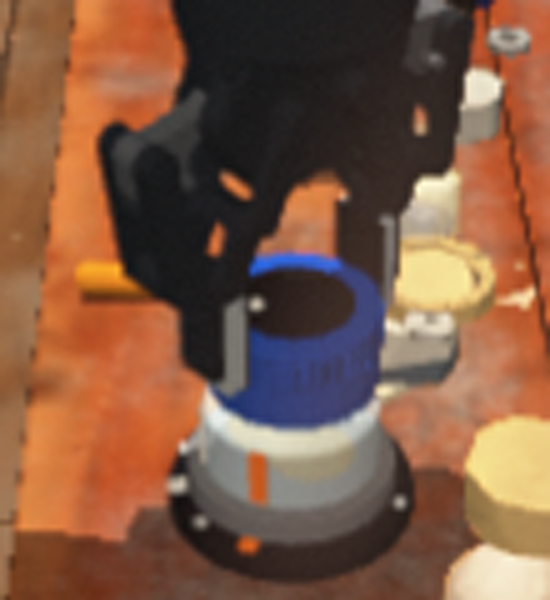

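Turned 60°, no stop torque yet (moment 0.04 N·m). Continue in small steps, watching the moment.

Request:
servo_tool(
  series=[
    [[0, 0, 0, 0, 0, 0.02, 0.05], [0, 0, 0, 0, 0, 0.04, 0.05], [0, 0, 0, 0, 0, 0.05, 0.05], [0, 0, 0, 0, 0, 0.05, 0.05]],
  ],
)

```text
time: 9.85
tool_pos: [0.4253, -0.0188, 0.0372]
orientation: [1.363, 2.83, -0.001]
ft_force: [-2.1, -1.7, 7.2]
width: 0.0577
```

```bash
python3 d.py
```

```text
t 9.85 pos [ 0.4253 -0.0188  0.0372] yaz 38.55 q6 -0.983 q1 -0.311 qd 0.002 w 0.057711702410304856 F [-2.1 -1.7  7.2] M [-0.32  0.19  0.28] tilt z [ 2.e-04 -9.e-04 -1.e+00]
```

Request:
servo_tool(
  series=[
    [[0, 0, 0, 0, 0, 0.02, 0.05], [0, 0, 0, 0, 0, 0.04, 0.05], [0, 0, 0, 0, 0, 0.04, 0.05]],
  ],
)

```text
time: 10.15
tool_pos: [0.4252, -0.0189, 0.0372]
orientation: [1.416, 2.804, -0.002]
ft_force: [-0.9, -2.1, 6.0]
width: 0.0577
```

```bash
python3 d.py
```

```text
t 10.15 pos [ 0.4252 -0.0189  0.0372] yaz 36.4 q6 -0.945 q1 -0.311 qd 0.007 w 0.057717184817908405 F [-0.9 -2.1  6. ] M [-0.29  0.14  0.96] tilt z [-2.0e-04 -1.7e-03 -1.0e+00]
```

Request:
servo_tool(
  series=[
    [[0, 0, 0, 0, 0, 0.02, 0.05], [0, 0, 0, 0, 0, 0.03, 0.05], [0, 0, 0, 0, 0, 0.03, 0.05]],
  ],
)

```text
time: 10.45
tool_pos: [0.4252, -0.0189, 0.0372]
orientation: [1.455, 2.784, -0.003]
ft_force: [-0.1, -1.4, 5.3]
width: 0.0572
```

```bash
python3 d.py
python3 - <<'E'
from m import *
n,(x0,y0,w,h)="side",(205,185,110,120)
c=cam(n); cv2.imwrite(f"pics/g8{n}.png",cv2.resize(c["frame"][y0:y0+h,x0:x0+w,::-1],None,fx=5,fy=5,interpolation=cv2.INTER_CUBIC))
E
```

```text
t 10.45 pos [ 0.4252 -0.0189  0.0372] yaz 34.81 q6 -0.917 q1 -0.311 qd 0.002 w 0.05720273992747575 F [-0.1 -1.4  5.3] M [-0.24  0.09  1.51] tilt z [-2.0e-04 -2.2e-03 -1.0e+00]
```

View pics/g8side.png

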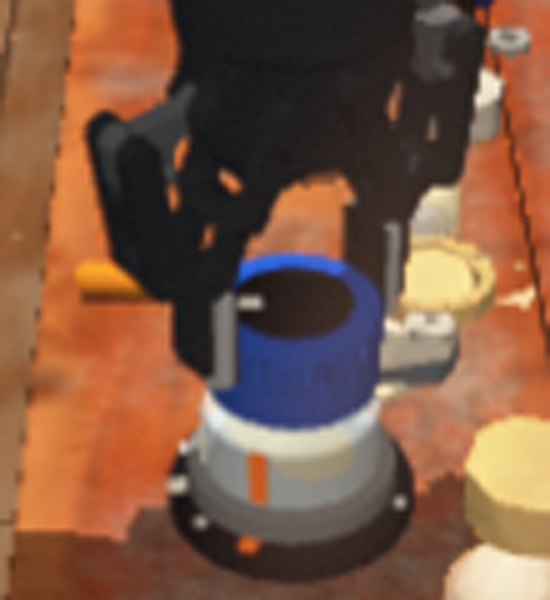

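Request:
servo_tool(
  series=[
    [[0, 0, 0, 0, 0, -0.02, 0.05], [0, 0, 0, 0, 0, -0.03, 0.0854], [0, 0, 0, 0, 0, -0.03, 0.0854], [0, 0, 0, 0, 0, -0.03, 0.0854], [0, 0, 0, 0, 0, -0.03, 0.0854], [0, 0, -0.03, 0, 0, -0.03, 0.0854], [0, 0, -0.07, 0, 0, -0.03, 0.0854], [0, 0, -0.11, 0, 0, -0.03, 0.0854], [0, 0, -0.12, 0, 0, -0.03, 0.0854], [0, 0, -0.12, 0, 0, -0.03, 0.0854]],
  ],
)

```text
time: 11.5
tool_pos: [0.4263, -0.0188, 0.1586]
orientation: [1.419, 2.798, 0.001]
ft_force: [0.1, -0.3, -0.2]
width: 0.0858
```

```bash
python3 d.py
python3 - <<'E'
from m import *
n,(x0,y0,w,h)="side",(215,200,90,105)
c=cam(n); P=cloud(c);H,S,V=cv2.split(cv2.cvtColor(c["frame"],cv2.COLOR_RGB2HSV));m=(np.hypot(P[...,0]-.425,P[...,1]+.018)<.045)&(c["z_map"]>0)&(H>105)&(H<125)&(S>120)&(P[...,2]<.12)
print(np.percentile(P[m][:,2],[5,50,80,90,95]))
cv2.imwrite(f"pics/g9{n}.png",cv2.resize(c["frame"][y0:y0+h,x0:x0+w,::-1],None,fx=5.5,fy=5.5,interpolation=cv2.INTER_CUBIC))
# predicted az of marks along lid top edge/ side
for az in (180,185,190,195): 
    a=np.radians(az);e=np.array([np.cos(a),np.sin(a)]);print(az,[((proj(c,[*(np.array([.425,-.0185])+r*e),z])[0]-[x0,y0]+.5)*5.5).round(0).tolist() for r,z in((.01,.084),(.0295,.084),(.0295,.054),(.042,.012))])
E
```

```text
t 11.5 pos [ 0.4263 -0.0188  0.1586] yaz 36.2 q6 -0.943 q1 -0.311 qd 0.059 w 0.0858067137055529 F [ 0.1 -0.3 -0.2] M [ 0.01 -0.04  0.01] tilt z [ 0.0041 -0.0012 -1.    ]
[0.06012918 0.082555   0.08379814 0.08426701 0.0845347 ]
180 [[232.0, 249.0], [166.0, 250.0], [167.0, 331.0], [129.0, 439.0]]
185 [[232.0, 251.0], [166.0, 255.0], [167.0, 336.0], [129.0, 447.0]]
190 [[232.0, 253.0], [167.0, 260.0], [168.0, 341.0], [130.0, 454.0]]
195 [[233.0, 254.0], [169.0, 265.0], [170.0, 346.0], [133.0, 462.0]]
```

View pics/g9side.png

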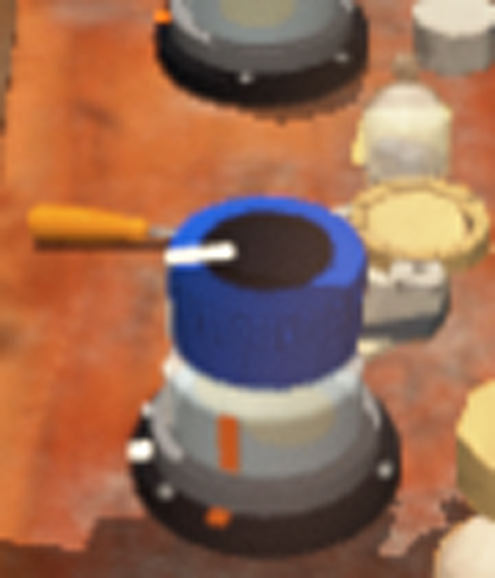

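Request:
servo_tool(
  series=[
    [[0.03, 0.02, -0.01, 0, 0, 0, 0.0854], [0.06, 0.045, -0.02, 0, 0, 0, 0.0854], [0.1, 0.075, -0.02, 0, 0, 0, 0.0854], [0.14, 0.1, -0.02, 0, 0, 0, 0.0854], [0.17, 0.125, -0.02, 0, 0, 0, 0.0854], [0.18, 0.13, -0.02, 0, 0, 0, 0.0854], [0.18, 0.13, -0.02, 0, 0, 0, 0.0854]],
  ],
)

```text
time: 12.25
tool_pos: [0.422, 0.2043, 0.1745]
orientation: [-1.416, -2.801, 0.005]
ft_force: [-0.1, 0.5, -0.1]
width: 0.0852
```

```bash
python3 d.py
python3 - <<'E'
from m import *
out=[]
for n,(x0,y0,w,h) in(("top",(262,155,70,60)),("side",(225,230,70,60))):
    c=cam(n);out.append(cv2.resize(c["frame"][y0:y0+h,x0:x0+w,::-1],None,fx=5.7,fy=5.7,interpolation=cv2.INTER_CUBIC))
cv2.imwrite("pics/g10.png",cv2.hconcat(out))
c=cam("top")
for az in (180,187,194):
    a=np.radians(az);e=np.array([np.cos(a),np.sin(a)]);print(az,[((proj(c,[*(np.array([.425,-.0175])+r*e),z])[0]-[262,155]+.5)*5.7).round(0).tolist() for r,z in((.01,.084),(.0295,.084),(.042,.018))])
E
```

```text
t 12.25 pos [0.422  0.2043 0.1745] yaz 36.37 q6 -0.426 q1 0.208 qd 0.053 w 0.0851944115078988 F [-0.1  0.5 -0.1] M [0.03 0.02 0.05] tilt z [-0.0044 -0.0011 -1.    ]
180 [[198.0, 208.0], [200.0, 252.0], [183.0, 306.0]]
187 [[200.0, 207.0], [208.0, 252.0], [194.0, 306.0]]
194 [[203.0, 207.0], [216.0, 250.0], [205.0, 303.0]]
```

View pics/g10.png

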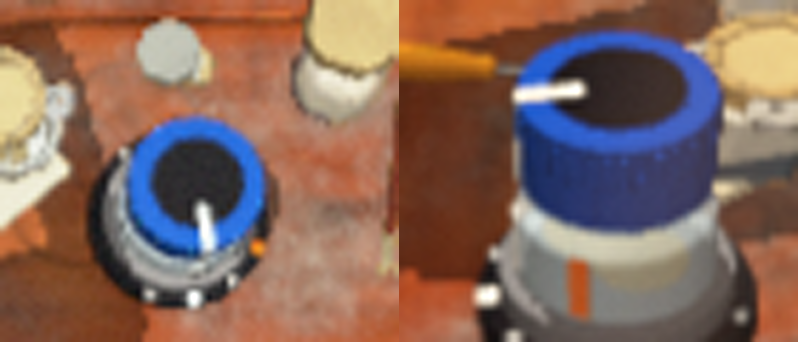

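```bash
python3 -c "
from cell import job;print(job.job_done())"
```

```text
the job is handed in; nothing more can be done
None
```

The blue lid is screwed home and released, and I handed the job in at about 12.4 s with the arm well clear of the jar.

- **First grasp missed:** I set it too high, and the fingertips closed on top of the lid with about 13 N. The side picture showed the lid's line and level unchanged. I opened, lowered the tool about 20 mm and gripped the lid properly at 58 mm.
- **Backward turn and drop:** I turned the lid about 56° counter-clockwise until its white line stood over the orange mark, then let go. It dropped by itself: the lid top went from 91.8 mm to about 84 mm, which is fully down.
- **Forward turn to the stop:** I gripped it again and turned clockwise. After about 63° the turning moment rose from about 0.05 to 1.5 N·m against the stop. I eased off, released and lifted away.

**Last checks:** In both cameras the lid's white line is at about 187° azimuth, which matches the jar's white mark on the foot to within a few degrees. The lid top is still at 84 mm and the wrist force is about zero. The white mark on the glass was hidden from both cameras, so alignment was judged by the foot's white mark and the moment at the stop. My early fits of where the marks lay around the jar, and the network's mark positions, disagreed by up to about 20°, so I did not rely on them.

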